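# Reset the tamping stand's levelling head and park the portafilter under it

## Robot

A 7-joint arm with a two-finger parallel gripper is mounted at the origin on the work surface. World frame = base frame: x ahead of the robot, y to its left, z up, the work surface at z = 0. Lengths are in m, angles in rad, forces in N, time in s.
With the tool pointing down it reaches from about 0.425 to 0.875 m from the base axis. Payload 9.9 kg.
Tool frame: the origin (TCP) lies at the very end of the fingers, on their centre line; the grasp point (between the pads) lies grip_point_offset behind it (grip_point_offset is the distance from the TCP to the grasp point, in m); z points along the fingers, y is the direction in which the jaws open and shut (so a half turn about z gives the same grasp; the last joint's range is limited). The gripper opens to 85 mm and grips with 20 to 120 N. Pads are 22 mm wide; open, the fingers measure 114 mm over their backs; the gripper's body (76 mm by 85 mm) begins 54 mm behind the grasp point. The pads swing forward as they close: fully open they stand 13 mm farther back than shut.
Start: joints at [-1.406, 0.576, 0.025, 1.437, -0.015, 1.129, -0.057], TCP at [0.166, 0.654, 0.231] pointing down, gripper open.
Joint ranges: [-2.76, 2.76], [-0.34, 2.15], [-1.52, 1.57], [0.19, 2.46], [-1.09, 4.23], [0.17, 1.99], [-2.82, 2.82]. Speed limits (rad/s): [2.22, 2.22, 3.01, 3.01, 3.14, 3.14, 3.14].

## Interface

Orientations are given as a unit quaternion [w, x, y, z].
In Python, from workcell import * gives the robot as it stands.
- The arm moves only by the tool drive_tool, never from a script. Its argument "rows" is text: rows parted by semicolons, each of 4 numbers parted by spaces: the shift along the world's x, y, z in mm, then the turn about the world's z in rad. In form: tx ty tz yaw; .... A call has 1 to 5 rows; each row shifts and turns the commanded pose from where the row before left it; what a row does not reach is not made up. A row lasts 1/8 s, in which the tool goes at most 62.5 mm and 10.7 degrees, less where a joint would pass 70% of its speed; a pose out of reach is approached as far as the arm can. A call is refused whole if a number of a shift passes 62.5 or a number of a turn 0.188, either way. A call with a gripper value outside its range is refused whole. "gripper" is the closure, from 0 (fully open) to 1 (shut), set as the call begins (left out, the last holds). The fingers move at their own pace and stop on an object; the grip force is fixed at half the most. Time passes only in rows, so rows that do not move let the fingers close. It gives the time, the measured TCP pose, the force and the opening at its end, in the units of the state.
- read_state(): the state, without advancing time (a new reading comes with each control period).
- snapshot(name): name is "side" or "top"; returns the picture (384x512x3 uint8, blue, green, red); there is no depth.
- camera_params(name): a dict with "K" (3x3 intrinsics, pixels), "cam_to_world" (4x4, takes a point from camera to world coordinates). Camera axes: x right, y down, z forward; pixel columns grow to the right and rows downward; lengths in m; the calibration is good to about 2 mm. A picture is of the moment at which its call begins. camera_params takes no time and is no camera call.
- job_done(): hands the job in, once; it reports no verdict.
The state is a dict: "time_s": time; "joint_positions": joint angles; "joint_velocities": joint speeds; "effort": joint torques, N m; "tcp_pos": TCP position; "eef_rot": TCP orientation; "contact_force": force on the tool from outside, world axes, zero at the start; "ft_torque": the same for the moment, N m; "opening": opening from 0.0 (shut) to 1.0 (fully open).
Only numpy, scipy, OpenCV 4.12 (cv2) and the standard library are available. Lean on these libraries where they do the work, as an engineer would, in place of code of your own. Each camera call takes 0.05 s, during which the arm holds its last target.

## Task

The levelling head of the tamping stand sits too low for the portafilter: loosen the jam nut by pushing its long lever well round counter-clockwise, turn the adjuster's short arm counter-clockwise until it lies under the fixed pointer, then push the nut's lever back until it is tight again. After that slide the portafilter, basket first, under the raised head until the basket rests against the stand's back stop, flat on the counter and with its handle sticking out of the mouth. Never force the adjuster while the nut is tight, and leave the cup, tamper, tin, pitcher and mug standing where they are.

Things in the scene. Friction and masses are not known exactly. Their poses are not given: they have to be found in the camera images.
- bay (a point): Centre of the stand's bay, on the counter under the levelling head. The stand is fixed, turned about z. Its axes: z up, +y the way the portafilter slides in, to the back stop (bar 25 mm tall, face 35 mm to +y); mouth on the -y side; +x points to the column (50 mm square, 121 mm tall, centre 125 mm to +x). Side guides, 25 mm tall, stand 80 mm apart and flare to 98 mm at the mouth, 51 mm to -y.
- screw_axis (a point): Point on the screw's vertical axis, 157 mm above the counter, over the column's centre; axes as bay. Jam nut (below) and adjuster (above it) turn about it. Directions are degrees counter-clockwise from the stand's +x, seen from above. The parts under the two levers round the column stay below 93 mm, the column itself below 121 mm.
- pointer_tip (a point): Tip of the fixed steel pointer, 7 mm wide, z 166 to 175 mm, over the adjuster: it reaches out 38 mm from the screw axis in the direction 209 degrees. The adjuster's arm must end directly under it.
- nut_lever (a point): Point on the jam nut's lever, 95 mm from the screw axis, 132 mm above the counter; moves with the nut. The nut is a steel hexagon, 44 mm across flats, with one level bar lever 14 mm wide, z 125 to 139 mm, ending in a 20 mm black ball 118 mm out from the axis. Tight, the lever points in the direction 150 degrees.
- nut (a joint): Angle of the jam nut, rad: 0 fully tight (hard stop), grows counter-clockwise from above to 1.2 (hard stop). About 0.3 N m of friction; stays where left. It starts tight (0 to 0.06). Loose means above 0.6, tight below 0.15. Below 0.35 it bears on the screw: the adjuster would still give, but forcing it round then is a fault.
- adjuster_arm (a point): Point on the adjuster's arm, 55 mm from the screw axis, 157 mm above the counter; moves with the adjuster. The adjuster is a round steel hub, 44 mm, with one level bar arm 14 mm wide, z 150 to 164 mm, that ends 66 mm from the axis: shorter than the nut's lever and 11 mm above it. At joint value 0 it points in the direction 100 degrees.
- adjuster (a joint): Angle of the adjuster screw, rad, 0 to 2.8, grows counter-clockwise from above; starts between 0 and 0.6, lies under the pointer at 1.90 (good within 0.3). Each rad raises the levelling head by 6 mm. Friction about 0.25 N m; stays where left.
- head_underside (a point): Centre of the flat underside of the levelling head (steel plate 56 mm along the stand's y, 12 mm thick, jutting from the column over the bay, with a 10 mm boss on top). Its height is 54 mm + 6 mm per rad of the adjuster: about 65 mm when the arm is under the pointer.
- portafilter: Portafilter, about 0.5 kg, loose, lying flat: round steel basket 70 mm across, 60 mm tall, with a straight handle along its own -y. Origin: centre of the basket's underside, z up. A 16 mm neck, then a black round handle 28 mm thick from 68 to 173 mm from the basket's centre, axis 40 mm above the counter. It starts off the mouth's side, up to 0.3 rad askew of the bay's +y, and slides easily.
- handle_mid (a point): Point on the portafilter's handle axis, 110 mm from the basket's centre, 40 mm above the counter: where to take hold of it.
- cup: Bystander: plain white espresso cup, 64 mm across the rim, 58 mm tall. Origin: centre of its underside. Do not shift it by more than 30 mm or tip it.
- tamper: Bystander: steel hand tamper standing on its flat 58 mm foot, knob up, 84 mm tall. Origin: centre of its underside. Do not shift it by more than 30 mm or tip it.
- tin: Bystander: closed aluminium tin, 64 mm across, 70 mm tall. Origin: centre of its underside. Do not shift it by more than 30 mm or tip it.
- pitcher: Bystander: steel milk pitcher, 84 mm across, 100 mm tall, with a handle. Origin: centre of its underside. Do not shift it by more than 30 mm or tip it.
- mug: Bystander: blue-glazed mug, 80 mm across, 85 mm tall, with a handle. Origin: centre of its underside. Do not shift it by more than 30 mm or tip it.

How it is judged:
By the outcome, as a careful person would: the job done as asked, in the order asked, and still so for the second after the job is handed in, with the robot touching nothing.
It also fails if it takes over 72 s, if anything falls off the work surface, if the arm or the gripper's body presses on something with over 40 N, if the wrist force passes 120 N, or if a joint passes its speed limit or range.

## Working session

There is one attempt and no reset: what is moved stays moved. The work goes in short steps, Python scripts to look and compute and a tool call to move; the robot and the scene stay as the last step left them, time stands still between calls to the robot, and variables do not carry over. Pictures are saved under pics/ and viewed, and the job is handed in when it is done.

Besides the shell and the picture viewer there is one more tool, called after "Call:" as name(argument=value, ...), one argument or row to a line, values as JSON. drive_tool: Moves the arm, as the interface text tells. Its arguments: {"type":"object","properties":{"rows":{"type":"string"},"gripper":{"type":"number"}},"required":["rows"]}

```bash
mkdir -p pics; ls
python3 - <<'E'
from workcell import *
import cv2
s=read_state(); print(s)
for n in("top","side"):
    im=snapshot(n); cv2.imwrite(f"pics/{n}0.png",im); cv2.imwrite(f"pics/{n}0b.png",cv2.resize(im,(800,600),interpolation=cv2.INTER_CUBIC))
    print(n,camera_params(n))
E
```

```text
pics
{'time_s': 0.0, 'joint_positions': array([-1.40579298,  0.57649106,  0.02483533,  1.43793935, -0.01501051,
        1.12899196, -0.0564946 ]), 'joint_velocities': array([ 0.00052186, -0.00176082, -0.00082419, -0.00053321, -0.00023619,
       -0.00077106,  0.0010241 ]), 'effort': array([ 5.77298997e-04, -7.65760016e+01,  2.25041650e+00, -2.85963553e+01,
        1.51538977e-02,  1.29965154e-02, -2.96913640e-07]), 'tcp_pos': array([0.16608728, 0.6537667 , 0.23045899]), 'eef_rot': array([-6.68535551e-05,  1.24060214e-01,  9.92274350e-01, -8.19980821e-04]), 'contact_force': array([ 0.11838154, -0.50678078,  0.11325981]), 'ft_torque': array([ 0.00411929, -0.00657439,  0.06911032]), 'opening': 1.0008182591783017}
top {'K': array([[394.87321749,   0.        , 257.53408699],
       [  0.        , 394.87321749, 195.50730776],
       [  0.        ,   0.        ,   1.        ]]), 'cam_to_world': array([[ 9.43132292e-04, -9.88823754e-01,  1.49086200e-01,
         4.26061918e-01],
       [-9.99690425e-01,  2.77441836e-03,  2.47256359e-02,
         7.06065048e-02],
       [-2.48629236e-02, -1.49063366e-01, -9.88515022e-01,
         1.10620630e+00],
       [ 0.00000000e+00,  0.00000000e+00,  0.00000000e+00,
         1.00000000e+00]])}
side {'K': array([[417.62212739,   0.        , 255.96754736],
       [  0.        , 417.62212739, 188.39570629],
       [  0.        ,   0.        ,   1.        ]]), 'cam_to_world': array([[ 0.84179865, -0.34509442,  0.41507213,  0.05828914],
       [-0.53978773, -0.54109813,  0.64485814, -0.69735682],
       [ 0.0020578 , -0.76689155, -0.64177341,  0.92738715],
       [ 0.        ,  0.        ,  0.        ,  1.        ]])}
```

View pics/top0b.png

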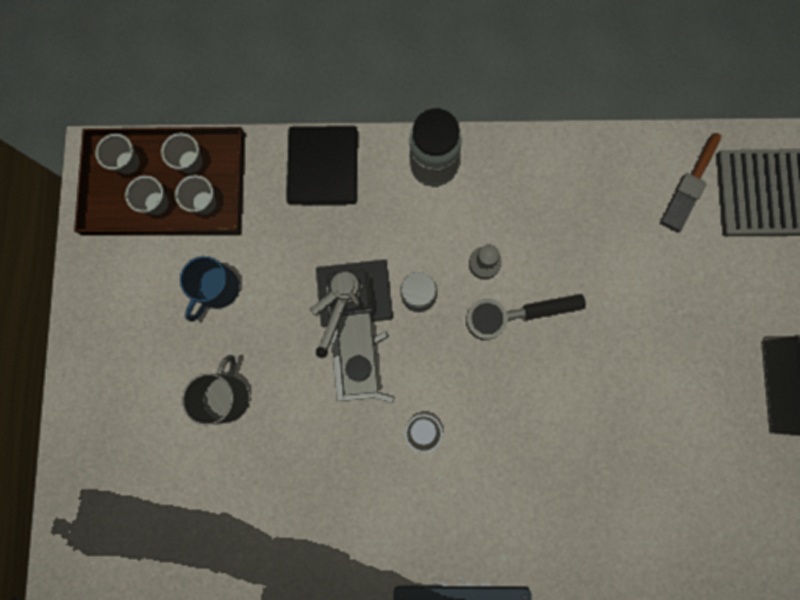

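View pics/side0b.png

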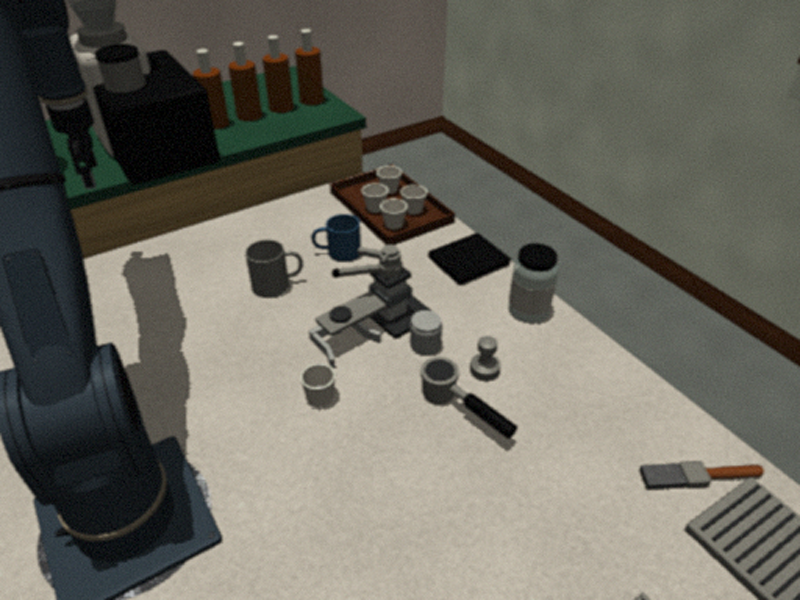

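```bash
cat > h.py <<'E'
import numpy as np, cv2
from workcell import *
def ray(n,u,v):
    p=camera_params(n);K=p["K"];T=p["cam_to_world"]
    d=T[:3,:3]@np.linalg.solve(K,[u,v,1.]);return T[:3,3],d
def at(n,u,v,z):
    o,d=ray(n,u,v);return (o+d*(z-o[2])/d[2])
def proj(n,P):
    p=camera_params(n);T=np.linalg.inv(p["cam_to_world"]);q=T[:3,:3]@np.asarray(P,float)+T[:3,3];q=p["K"]@q;return q[:2]/q[2]
def crop(src,dst,u0,v0,u1,v1,k):
    im=cv2.imread(src)[v0:v1,u0:u1];im=cv2.convertScaleAbs(im,alpha=1.5)
    im=cv2.resize(im,None,fx=k,fy=k,interpolation=cv2.INTER_CUBIC)
    for i in range(u0-u0%-10 if u0%10 else u0,u1,10):
        if i%20==0: cv2.putText(im,str(i),(int((i-u0+.5)*k),8),0,.35,(0,255,255),1);cv2.line(im,(int((i-u0+.5)*k),10),(int((i-u0+.5)*k),16),(0,255,255),1)
    for i in range(v0,v1):
        if i%20==0: cv2.putText(im,str(i),(0,int((i-v0+.5)*k)),0,.35,(0,255,255),1);cv2.line(im,(24,int((i-v0+.5)*k)),(30,int((i-v0+.5)*k)),(0,255,255),1)
    cv2.imwrite(dst,im)
E
python3 - <<'E'
from h import *
crop("pics/top0.png","pics/c1.png",190,155,290,295,4.2)
crop("pics/top0.png","pics/c2.png",255,145,385,225,6)
crop("pics/side0.png","pics/c3.png",190,145,290,255,5.4)
E
```

```text
(no output)
```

View pics/c1.png

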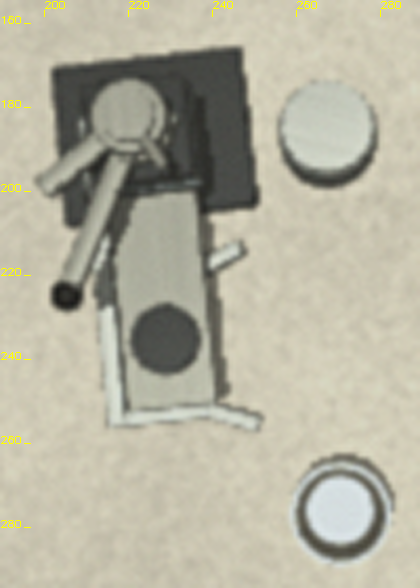

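View pics/c2.png

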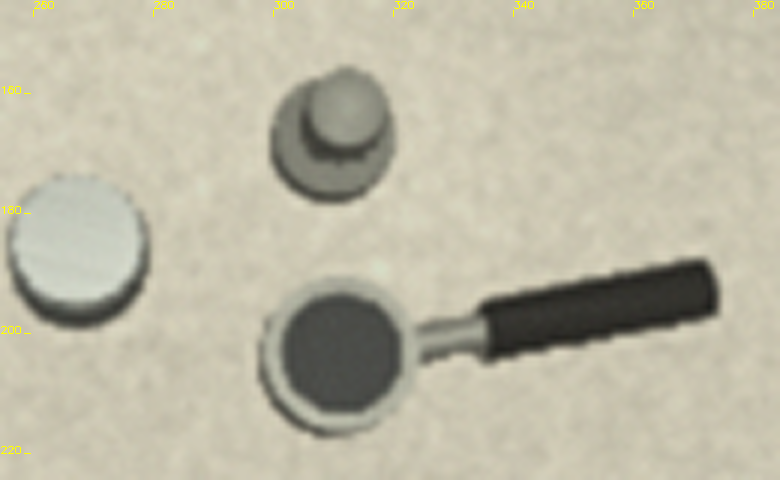

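View pics/c3.png

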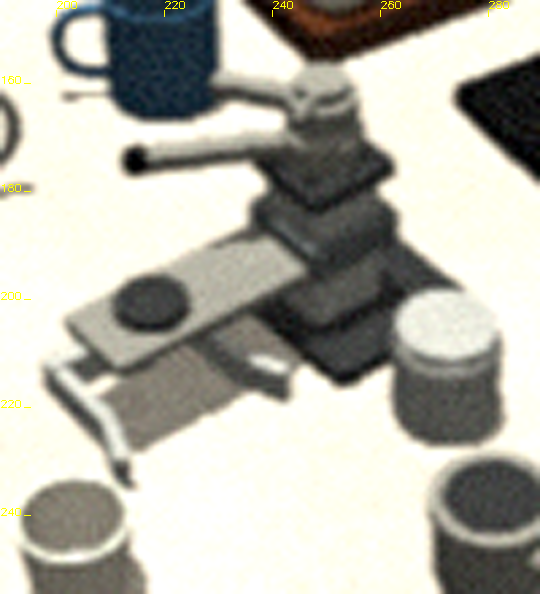

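Run:
```python
from h import *
a=at("top",251.9,254,.025);b=at("top",247.8,214,.025);print(a,b,np.linalg.norm(a-b),"yaw",np.degrees(np.arctan2(*(b-a)[[1,0]])))
c=at("top",218.5,252.2,.025);print("corner",c)
for z in(.078,.081):print("boss",at("top",229,235,z))
for z in (.175,.18):print("hub",at("top",220,181.6,z))
print("ball",at("top",205.5,225,.132))
from scipy.optimize import least_squares
def W(p,x,y,z):
    c,s=np.cos(p[2]),np.sin(p[2]);return [p[0]+c*x-s*y,p[1]+s*x+c*y,z]
pol=lambda r,d:(.125+r*np.cos(np.radians(d)),r*np.sin(np.radians(d)))
obs=[((-.049,-.051,.025),(251.9,254)),((.049,-.051,.025),(247.8,214)),((-.04,.035,.025),(218.5,252.2)),((0,0,.0795),(229,235)),((*pol(.118,151.5),.132),(205.5,225)),((.125,0,.176),(220,181.6))]
f=lambda p:np.concatenate([proj("top",W(p,*P))-o for P,o in obs])
r=least_squares(f,[.45,.13,0]);print(r.x,np.degrees(r.x[2]));print(f(r.x).reshape(-1,2).round(1))
p=r.x
print("axis",W(p,.125,0,.157))
# side check
for n,P in [("hubtop",(.125,0,.176)),("ball",(*pol(.118,151.5),.132)),("ptr",(*pol(.038,209),.175)),("boss",(0,0,.0795)),("mouth-",(-.049,-.051,.025)),("mouth+",(.049,-.051,.025))]:
    print(n,proj("side",W(p,*P)).round(1),proj("top",W(p,*P)).round(1))
for d in(100,110,120,130): print(d,proj("top",W(p,*pol(.066,d),.157)).round(1))
for n,u,v,z in [("tin",266.3,184,.07),("cup",269,277,.058),("tamper foot",309,166,.01),("basket",310.7,203,.06),("h1",335,199,.04),("h2",373,192.5,.04)]:print(n,at("top",u,v,z).round(4))
for n,u,v,z in [("pitcher",138,256,.1),("mug",132,181,.085)]:print(n,at("top",u,v,z).round(4))
```

```text
[0.42884239 0.1127745  0.025     ] [0.53773201 0.12440051 0.025     ] 0.10950851390055981 yaw 6.094314715166175
corner [0.43360189 0.2036251  0.025     ]
boss [0.4775142  0.17042909 0.078     ]
boss [0.47736408 0.17013784 0.081     ]
hub [0.60057152 0.18419658 0.175     ]
hub [0.59963451 0.18358667 0.18      ]
ball [0.49949868 0.22378745 0.132     ]
[0.47844601 0.16991776 0.09322565] 5.341436085529811
[[-0.7 -2.1]
 [ 0.2  2.1]
 [ 1.  -0.7]
 [ 0.1 -0.4]
 [-1.7  2.1]
 [ 1.1 -1. ]]
axis [np.float64(0.6029032132331594), np.float64(0.18155409613864149), 0.157]
hubtop [250.2 159.8] [221.1 180.6]
ball [212.5 175. ] [203.8 227.1]
ptr [245.1 167. ] [229.9 193.5]
boss [218.  200.1] [229.1 234.6]
mouth- [215.  229.2] [251.2 251.9]
mouth+ [241.2 215.4] [248.  216.1]
100 [195.9 189.1]
110 [197.4 193.5]
120 [199.7 197.5]
130 [202.7 201. ]
tin [0.6133 0.0732 0.07  ]
cup [0.3696 0.0668 0.058 ]
tamper foot [ 0.6755 -0.0476  0.01  ]
basket [ 0.5633 -0.0449  0.06  ]
h1 [ 0.5767 -0.1131  0.04  ]
h2 [ 0.5942 -0.2163  0.04  ]
pitcher [0.4234 0.3992 0.1   ]
mug [0.6199 0.4292 0.085 ]
```

```bash
cat >> h.py <<'E'
def W(p,x,y,z):
    c,s=np.cos(p[2]),np.sin(p[2]);return [p[0]+c*x-s*y,p[1]+s*x+c*y,z]
pol=lambda r,d:(.125+r*np.cos(np.radians(d)),r*np.sin(np.radians(d)))
E
python3 - <<'E'
from h import *
from scipy.optimize import least_squares
obs=[((-.054,-.051,.025),(251.9,254)),((.054,-.051,.025),(247.8,214)),((-.04,.035,.025),(218.5,252.2)),((0,0,.0795),(229,235)),((.125,0,.176),(220,181.6)),((.125,0,.176),(250.5-.5,161.5))]
cams=["top"]*5+["side"]
f=lambda q:np.concatenate([proj(c,W(q,*P))-o for c,(P,o) in zip(cams,obs)]+[proj("top",W(q,*pol(.108,q[3]),.132))-(205.5,225)])
r=least_squares(f,[.45,.13,0,152]);p=r.x;print(p,np.degrees(p[2]));print(f(p).reshape(-1,2).round(1))
print("axis",W(p,.125,0,.157))
for d in(100,110,120,130): print(d,proj("top",W(p,*pol(.066,d),.157)).round(1),proj("side",W(p,*pol(.066,d),.157)).round(1))
print(proj("top",W(p,*pol(.038,209),.175)))
E
```

```text
[4.76852198e-01 1.70295935e-01 1.01620168e-01 1.52303274e+02] 5.822406730804044
[[-0.5  0.2]
 [-0.2  0.7]
 [ 0.9  0. ]
 [-0.   0.2]
 [ 0.5 -0.3]
 [-0.5 -1.7]
 [ 0.2 -0.6]]
axis [np.float64(0.6012073367172952), np.float64(0.18297660512982075), 0.157]
100 [195.4 190. ] [234.1 156.4]
110 [196.9 194.4] [231.8 158.2]
120 [199.3 198.4] [230.  160.1]
130 [202.2 201.9] [228.8 162.2]
[229.36626109 194.13514003]
```

Call:
drive_tool(
  rows="36 -40 0 0;36 -40 0 0;36 -40 0 0;36 -40 0 0;36 -40 0 0",
  gripper=1,
)

```text
time_s: 0.72
tcp_pos: [0.3471, 0.4526, 0.2311]
eef_rot: [-0.0, 0.124, 0.992, -0.0]
contact_force: [1.4, 0.1, 0.3]
opening: 0.001
```

Call:
drive_tool(
  rows="36 -40 0 0;36 -40 0 0;36 -40 0 0;36 -40 0 0;36 -40 0 0",
)

```text
time_s: 1.35
tcp_pos: [0.527, 0.2528, 0.2311]
eef_rot: [-0.0, 0.124, 0.992, -0.0]
contact_force: [1.5, 0.4, 0.7]
opening: -0.003
```

Call:
drive_tool(
  rows="2 -2 -40 0;1 -2 -40 0;0 0 -30 0;0 0 0 0",
)

```text
time_s: 1.85
tcp_pos: [0.5277, 0.2495, 0.1192]
eef_rot: [-0.002, 0.124, 0.992, -0.001]
contact_force: [-0.3, -0.1, 1.6]
opening: 0.0
```

Run:
```python
from h import *
s=read_state();print(s["tcp_pos"],s["contact_force"],s["joint_positions"])
for n in("top","side"): cv2.imwrite(f"pics/{n}1.png",snapshot(n))
crop("pics/side1.png","pics/s1.png",170,110,300,220,6)
```

```text
[0.52769751 0.24946875 0.11919127] [-0.28402225 -0.08776504  1.58066605] [-0.5696917   0.5651631   0.07365953  1.81830683 -0.05698425  0.76511019
  0.85588432]
```

View pics/s1.png

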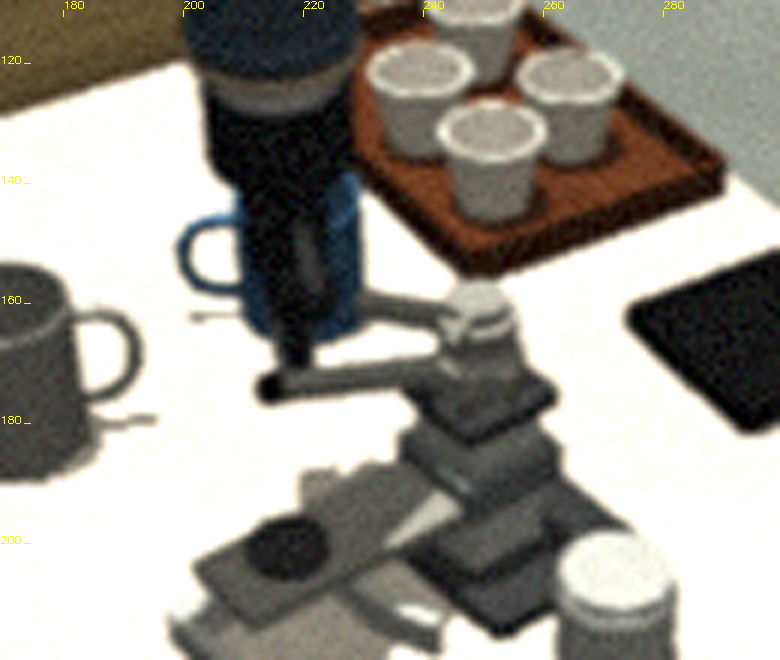

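```bash
cat >> h.py <<'E'
AX=np.array([.6012,.183])
def arc(th,along,off):
    t=np.radians(th);e=np.array([np.cos(t),np.sin(t)]);n=np.array([-e[1],e[0]]);return AX+along*e+off*n
E
python3 - <<'E'
from h import *
cur=np.array([.5277,.2495])
ths=[158]+list(range(164,211,6))
for t in ths:
    q=arc(t,.086,-.021);print(t,q.round(4),((q-cur)*1000).round(1));cur=q
E
```

```text
158 [0.5293 0.2347] [  1.6 -14.8]
164 [0.5243 0.2269] [-5.  -7.8]
170 [0.5202 0.2186] [-4.2 -8.3]
176 [0.5169 0.2099] [-3.3 -8.7]
182 [0.5145 0.201 ] [-2.4 -9. ]
188 [0.5131 0.1918] [-1.4 -9.2]
194 [0.5127 0.1826] [-0.4 -9.3]
200 [0.5132 0.1733] [ 0.5 -9.3]
206 [0.5147 0.1642] [ 1.5 -9.1]
```

Call:
drive_tool(
  rows="2 -9 1 0;0 -6 0 0;-5 -8 0 0;-4 -8 0 0.1;-3 -9 0 0.1",
)

```text
time_s: 2.58
tcp_pos: [0.5197, 0.2105, 0.1231]
eef_rot: [0.001, 0.022, 1.0, 0.001]
contact_force: [2.8, 2.7, 0.7]
opening: 0.002
```

Call:
drive_tool(
  rows="-2 -9 0 0.1;-2 -9 0 0.1;0 -9 0 0.1;0 -9 0 0.1;2 -9 0 0.1",
)

```text
time_s: 3.2
tcp_pos: [0.517, 0.1655, 0.1229]
eef_rot: [0.001, -0.226, 0.974, 0.0]
contact_force: [0.4, 4.0, 1.7]
opening: -0.003
```

Run:
```python
from h import *
s=read_state();print(s["tcp_pos"],s["contact_force"],s["joint_positions"])
for n in("top","side"): cv2.imwrite(f"pics/{n}2.png",snapshot(n))
crop("pics/side2.png","pics/s2.png",170,110,300,220,6)
```

```text
[0.51699222 0.16554175 0.12286074] [0.39684112 4.00463453 1.70472884] [-0.30214626  0.50720484 -0.13767243  1.92008145  0.10031486  0.71954692
  1.52795388]
```

View pics/s2.png

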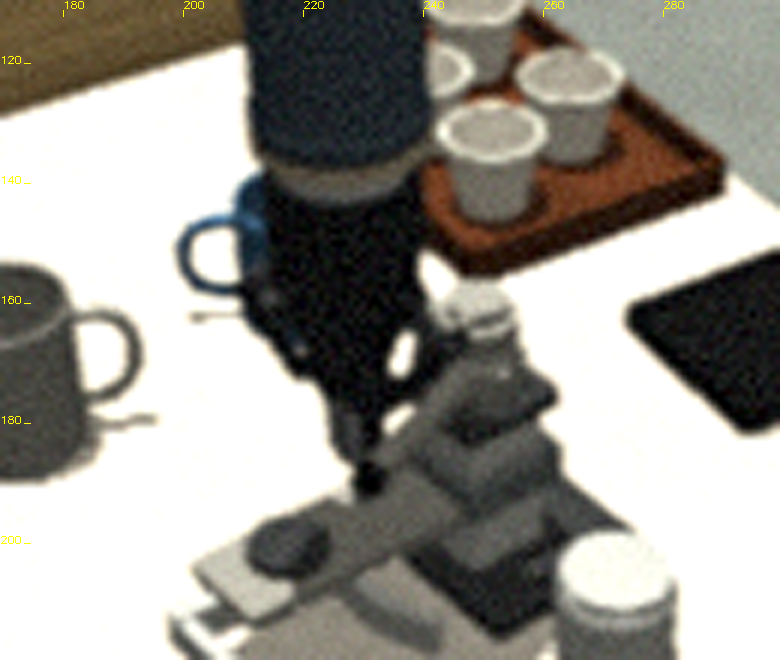

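Run:
```python
from h import *
b=at("side",230,189,.132)[:2]-AX;print(np.hypot(*b),np.degrees(np.arctan2(b[1],b[0]))%360)
for d in (195,200,205,210): print(d,proj("side",[*arc(d,.108,0),.132]))
```

```text
0.10378078369455448 203.95437370188816
195 [224.85262008 187.51688534]
200 [227.17810159 188.82442613]
205 [229.70052774 189.99930324]
210 [232.39940155 191.02972214]
```

Run:
```python
from h import *
cur=np.array([.517,.1775])
for t,o in [(126,-.036),(126,-.021)]+[(t,-.021) for t in range(134,216,8)]+[(215,-.021)]:
    q=arc(t,.059,o);print(t,q.round(4),((q-cur)*1000).round(1));cur=q
```

```text
126 [0.5956 0.2519] [78.6 74.4]
126 [0.5835 0.2431] [-12.1  -8.8]
134 [0.5753 0.24  ] [-8.2 -3. ]
142 [0.5676 0.2359] [-7.7 -4.2]
150 [0.5606 0.2307] [-7.  -5.2]
158 [0.5544 0.2246] [-6.2 -6.1]
166 [0.549  0.2176] [-5.3 -6.9]
174 [0.5447 0.2101] [-4.3 -7.6]
182 [0.5415 0.2019] [-3.2 -8.1]
190 [0.5394 0.1934] [-2.1 -8.5]
198 [0.5386 0.1847] [-0.9 -8.7]
206 [0.539 0.176] [ 0.4 -8.7]
214 [0.5405 0.1674] [ 1.6 -8.6]
215 [0.5408 0.1664] [ 0.3 -1.1]
```

Call:
drive_tool(
  rows="0 12 0 0;0 0 50 -0.15;0 0 45 -0.18;10 25 0 -0.18;15 25 0 -0.18",
)

```text
time_s: 3.92
tcp_pos: [0.542, 0.2289, 0.2182]
eef_rot: [0.0, 0.123, 0.992, 0.0]
contact_force: [0.0, 0.4, -0.2]
opening: 0.0
```

Call:
drive_tool(
  rows="20 12 0 -0.15;20 12 0 -0.15;14 2 -10 -0.15;0 0 -35 -0.15;0 0 -28 0",
)

```text
time_s: 4.55
tcp_pos: [0.5953, 0.2546, 0.1428]
eef_rot: [-0.0, 0.409, 0.913, -0.001]
contact_force: [-0.3, 0.4, 0.1]
opening: 0.003
```

Run:
```python
from h import *
s=read_state();print(s["tcp_pos"],s["eef_rot"],s["contact_force"],s["joint_positions"])
for n in("top","side"): cv2.imwrite(f"pics/{n}3.png",snapshot(n))
crop("pics/side3.png","pics/s3.png",190,110,300,210,6)
```

```text
[0.59528107 0.25456147 0.14282264] [-2.80451649e-04  4.08505506e-01  9.12755669e-01 -5.12212110e-04] [-0.33159108  0.43763885  0.12816407] [-0.58948835  0.6245692   0.18806666  1.62812633 -0.13934969  0.90320132
  0.37959541]
```

View pics/s3.png

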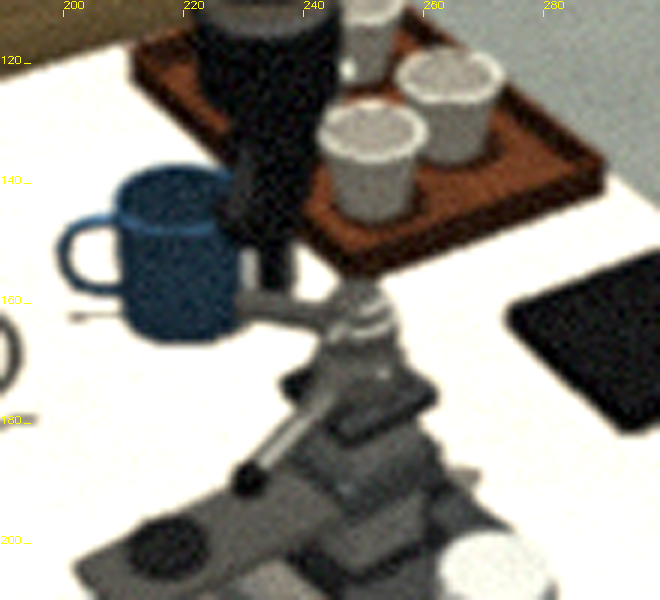

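Call:
drive_tool(
  rows="-6 -6 3 0;-6 -6 0 0.07;-8 -3 0 0.14;-8 -4 0 0.14;-7 -5 0 0.14",
)

```text
time_s: 5.28
tcp_pos: [0.563, 0.2301, 0.15]
eef_rot: [0.003, 0.171, 0.985, 0.002]
contact_force: [5.0, 3.2, -1.8]
opening: 0.002
```

Call:
drive_tool(
  rows="-6 -6 0 0.14;-5 -7 0 0.14;-4 -8 0 0.14;-3 -8 0 0.14;0 0 0 0",
)

```text
time_s: 5.9
tcp_pos: [0.5442, 0.2003, 0.1496]
eef_rot: [0.002, -0.105, 0.995, 0.001]
contact_force: [0.0, 0.7, 0.1]
opening: 0.003
```

Run:
```python
from h import *
s=read_state();print(s["tcp_pos"],s["eef_rot"],s["contact_force"],s["joint_positions"])
for n in("top","side"): cv2.imwrite(f"pics/{n}4.png",snapshot(n))
crop("pics/side4.png","pics/s4.png",190,110,300,210,6)
```

```text
[0.5442141  0.20032903 0.14955445] [ 1.91087905e-03 -1.04674513e-01  9.94504508e-01  6.15164294e-04] [0.04243171 0.66206859 0.07639956] [-0.35772332  0.51725086 -0.11482661  1.80075925  0.07751193  0.82389877
  1.27040648]
```

View pics/s4.png

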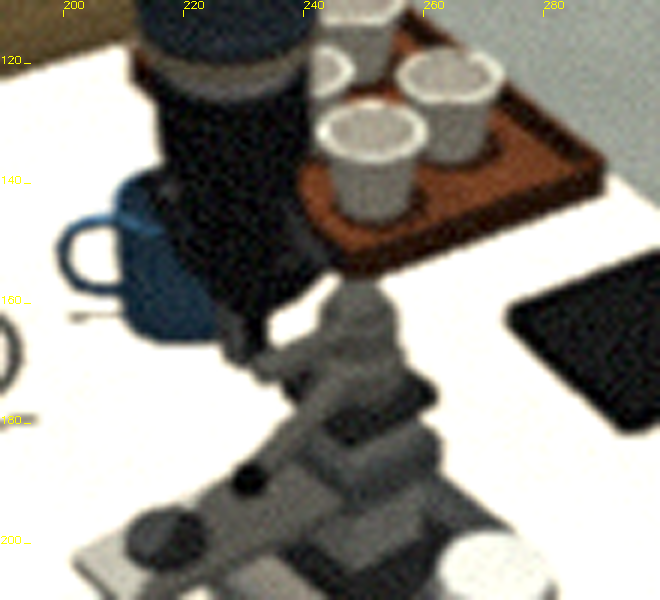

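Call:
drive_tool(
  rows="-3 -7 -1 0.14;-2 -9 0 0.14;0 -9 0 0.14;1 -7 0 0.1;0 0 0 0",
)

```text
time_s: 6.62
tcp_pos: [0.5392, 0.1682, 0.1466]
eef_rot: [0.0, -0.356, 0.934, -0.0]
contact_force: [-0.4, -0.2, 1.1]
opening: 0.0
```

Run:
```python
from h import *
s=read_state();print(s["tcp_pos"],s["eef_rot"],s["contact_force"])
for n in("top","side"): cv2.imwrite(f"pics/{n}5.png",snapshot(n))
crop("pics/side5.png","pics/s5.png",210,140,280,200,10)
for d in (195,200,205,210,215,220): print(d,proj("side",[*arc(d,.066,0),.157]),proj("side",[*arc(d,.066,0),.164]))
print("ptr",proj("side",[*arc(214.8,.038,0),.175]))
```

```text
[0.53918017 0.16817646 0.14662527] [ 2.11939170e-05 -3.56151016e-01  9.34428409e-01 -3.14470396e-05] [-0.35718185 -0.18068236  1.05280349]
195 [234.51348506 174.47429941] [234.44093184 172.62408496]
200 [235.94553618 175.23768463] [235.8779952  173.38602758]
205 [237.49086694 175.92174138] [237.42878683 174.0688061 ]
210 [239.13719003 176.52024611] [239.08097438 174.66620499]
215 [240.87114929 177.02769747] [240.82115133 175.17272972]
220 [242.6784461  177.43939029] [242.63496392 175.5836807 ]
ptr [244.50088259 166.9248893 ]
```

View pics/s5.png

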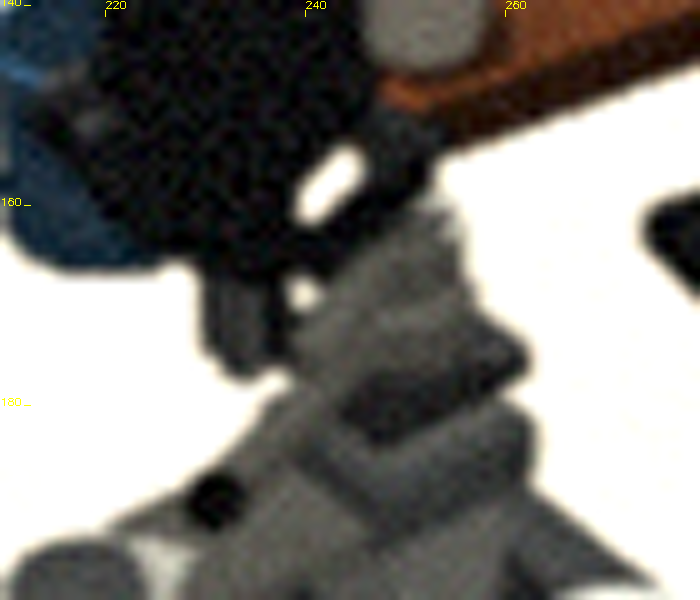

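Call:
drive_tool(
  rows="-6 9 0 0;0 0 50 0;0 0 50 0;0 -40 0 0;0 -45 0 0",
)

```text
time_s: 7.35
tcp_pos: [0.5329, 0.0927, 0.2469]
eef_rot: [0.001, -0.358, 0.934, -0.0]
contact_force: [0.6, -0.8, 0.2]
opening: 0.0
```

Run:
```python
from h import *
s=read_state();print(s["tcp_pos"],s["eef_rot"],s["contact_force"])
for n in("top","side"): cv2.imwrite(f"pics/{n}6.png",snapshot(n))
crop("pics/side6.png","pics/s6.png",210,140,280,200,10)
crop("pics/top6.png","pics/t6.png",180,150,290,250,6)
```

```text
[0.53288327 0.09274964 0.24692849] [ 5.65787824e-04 -3.58019005e-01  9.33714123e-01 -9.71601731e-05] [ 0.5558163  -0.83530854  0.23893538]
```

View pics/s6.png

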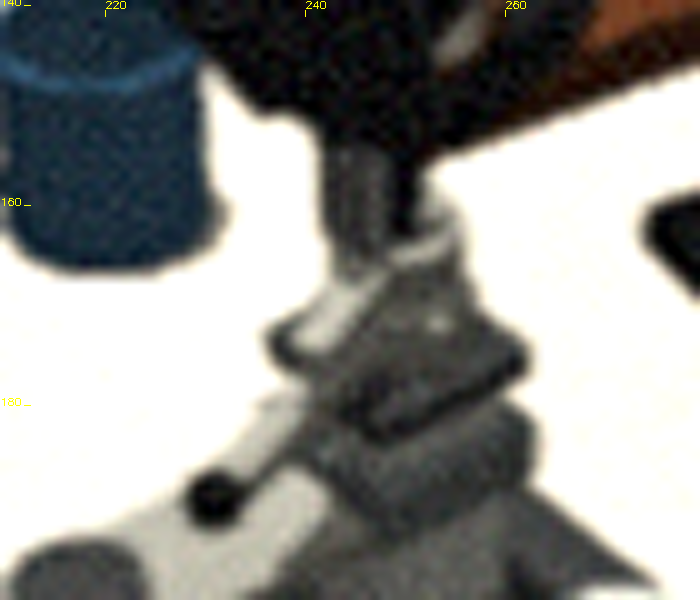

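View pics/t6.png

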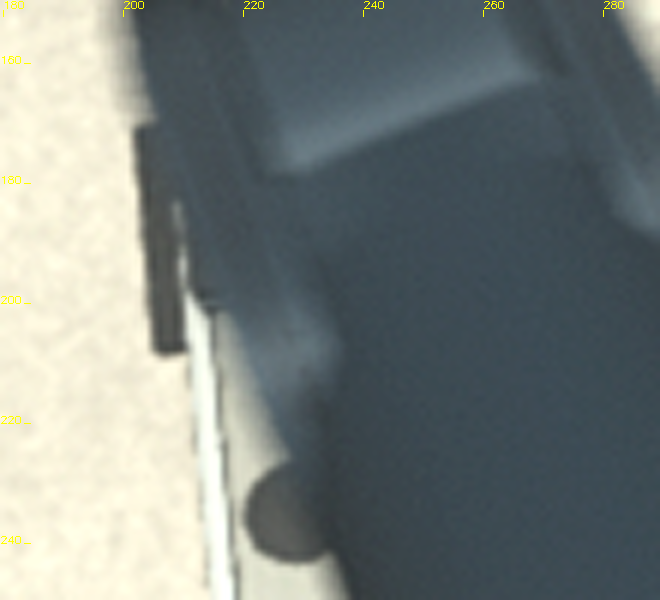

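Call:
drive_tool(
  rows="0 -55 0 0;0 -55 0 0;0 -30 0 0;0 0 0 0",
)

```text
time_s: 7.95
tcp_pos: [0.5328, -0.0496, 0.2461]
eef_rot: [-0.0, -0.355, 0.935, -0.0]
contact_force: [0.1, 0.3, 0.0]
opening: 0.001
```

Run:
```python
from h import *
s=read_state();print(s["tcp_pos"])
for n in("top","side"): cv2.imwrite(f"pics/{n}7.png",snapshot(n))
crop("pics/side7.png","pics/s7.png",210,140,280,200,10)
crop("pics/top7.png","pics/t7.png",190,160,260,240,7)
for d in (205,210,215,220): print(d,proj("top",[*arc(d,.066,0),.164]))
```

```text
[ 0.53283977 -0.04964619  0.24607436]
205 [232.22188719 206.5767567 ]
210 [234.35020474 205.4760781 ]
215 [236.37483756 204.19710016]
220 [238.28005231 202.75002327]
```

View pics/s7.png

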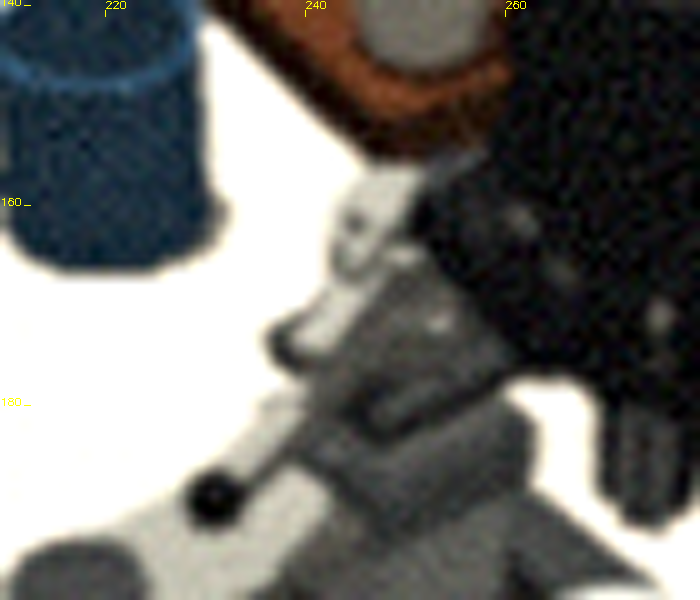

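View pics/t7.png

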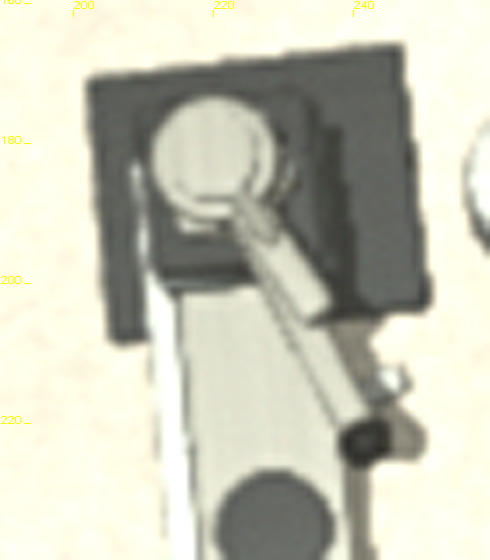

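Run:
```python
from h import *
cur=np.array([.5328,-.0496])
for t,o in [(206,.040),(206,.021)]+[(t,.021) for t in range(200,152,-6)]+[(155.8,.021),(154,.021)]:
    q=arc(t,.09,o);print(t,q.round(4),((q-cur)*1000).round(1));cur=q
```

```text
206 [0.5378 0.1076] [  5.  157.2]
206 [0.5295 0.1247] [-8.3 17.1]
200 [0.5238 0.1325] [-5.7  7.8]
194 [0.519  0.1409] [-4.9  8.4]
188 [0.515  0.1497] [-4.   8.8]
182 [0.512  0.1589] [-3.   9.2]
176 [0.51   0.1683] [-2.   9.5]
170 [0.5089 0.1779] [-1.   9.6]
164 [0.5089 0.1876] [-0.   9.7]
158 [0.5099 0.1972] [1.  9.6]
155.8 [0.5105 0.2007] [0.6 3.5]
154 [0.5111 0.2036] [0.6 2.8]
```

Call:
drive_tool(
  rows="1 55 0 -0.1;1 55 0 -0.1;1 40 0 -0.1;0 6 -40 0;0 0 -40 0",
)

```text
time_s: 8.68
tcp_pos: [0.5358, 0.112, 0.1657]
eef_rot: [0.001, -0.216, 0.976, 0.001]
contact_force: [0.7, -1.0, -0.0]
opening: -0.004
```

Call:
drive_tool(
  rows="2 -4 -22 0;0 0 -22 0;-4 8 0 0;-4 8 0 0;-6 8 0 -0.1",
)

```text
time_s: 9.3
tcp_pos: [0.5244, 0.1293, 0.1233]
eef_rot: [0.001, -0.164, 0.986, -0.0]
contact_force: [2.5, -3.4, -1.8]
opening: -0.002
```

Call:
drive_tool(
  rows="-5 8 0 -0.1;-4 9 0 -0.1;-3 9 0 -0.1;-2 9 0 -0.1;-1 10 0 -0.1",
)

```text
time_s: 9.93
tcp_pos: [0.508, 0.1738, 0.1232]
eef_rot: [-0.0, 0.086, 0.996, -0.0]
contact_force: [-2.8, -3.3, 0.1]
opening: 0.001
```

Call:
drive_tool(
  rows="0 9 0 -0.1;1 8 0 -0.1;1 5 0 -0.05;0 0 0 0",
)

```text
time_s: 10.42
tcp_pos: [0.5106, 0.1967, 0.1231]
eef_rot: [0.0, 0.207, 0.978, 0.0]
contact_force: [-0.5, -0.0, -0.2]
opening: 0.005
```

Call:
drive_tool(
  rows="1 3 0 0;0 2 0 0;0 0 0 0",
)

```text
time_s: 10.8
tcp_pos: [0.5125, 0.2003, 0.1225]
eef_rot: [0.0, 0.208, 0.978, 0.0]
contact_force: [-0.5, -0.5, 1.6]
opening: -0.002
```

Call:
drive_tool(
  rows="1 2 0 0;0 1 0 0;0 0 0 0",
)

```text
time_s: 11.18
tcp_pos: [0.5135, 0.2031, 0.1223]
eef_rot: [0.0, 0.208, 0.978, 0.0]
contact_force: [-0.1, -3.0, 1.6]
opening: 0.0
```

Call:
drive_tool(
  rows="1 2 0 0;0 1 0 0;0 0 0 0",
)

```text
time_s: 11.55
tcp_pos: [0.5137, 0.2034, 0.1222]
eef_rot: [-0.001, 0.209, 0.978, -0.002]
contact_force: [-3.5, -10.7, 7.3]
opening: -0.001
```

Call:
drive_tool(
  rows="0 -15 0 0;0 0 55 0;0 0 50 -0.15;0 -50 0 -0.18;10 -55 0 -0.18",
)

```text
time_s: 12.18
tcp_pos: [0.5246, 0.0862, 0.2282]
eef_rot: [0.001, 0.449, 0.893, 0.001]
contact_force: [0.5, 0.5, -0.2]
opening: 0.002
```

Call:
drive_tool(
  rows="15 -55 0 -0.18;15 -60 0 -0.18;15 -60 0 -0.1;15 -50 0 0;0 0 0 0",
  gripper=0,
)

```text
time_s: 12.8
tcp_pos: [0.5845, -0.1442, 0.2272]
eef_rot: [0.001, 0.642, 0.766, -0.001]
contact_force: [0.2, 0.8, 0.4]
opening: 1.0
```

Run:
```python
from h import *
import workcell
print([k for k in dir(workcell) if 'grip' in k.lower()], getattr(workcell,'grip_point_offset',None))
s=read_state();print(s["tcp_pos"],s["joint_positions"])
for n in("top","side"): cv2.imwrite(f"pics/{n}8.png",snapshot(n))
crop("pics/side8.png","pics/s8.png",190,140,290,210,7)
crop("pics/top8.png","pics/t8.png",190,160,390,260,4)
cv2.imwrite("pics/pf8.png",0*cv2.imread("pics/t8.png")[:1,:1])
```

```text
['grip_point_offset'] 0.0187
[ 0.58453228 -0.14415209  0.22724047] [-0.08072857  0.49395992  0.38207156  1.65640085 -0.20538093  1.02926953
  0.5415502 ]
```

View pics/s8.png

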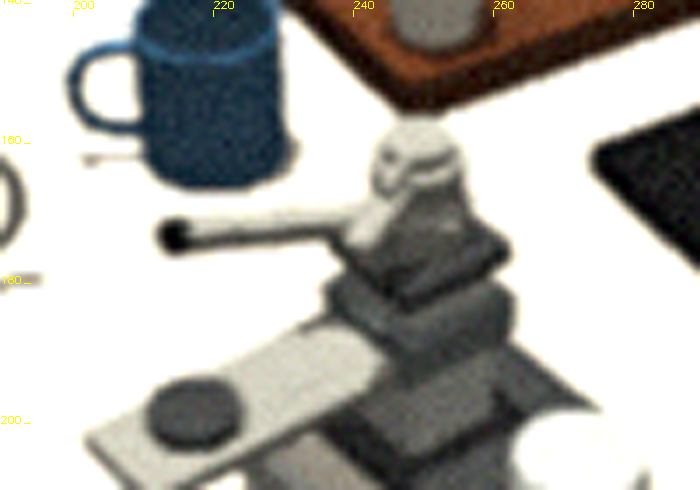

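View pics/t8.png

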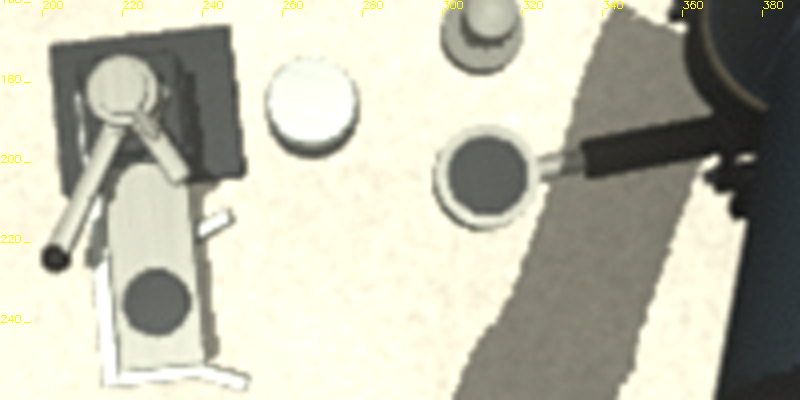

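Call:
drive_tool(
  rows="-1 -7 -50 0;0 0 -55 0;0 0 -50 0;0 0 -35 0;0 0 -15 0",
)

```text
time_s: 13.52
tcp_pos: [0.5825, -0.1436, 0.0205]
eef_rot: [-0.001, 0.639, 0.769, -0.0]
contact_force: [1.0, -0.9, 0.3]
opening: 1.003
```

Run:
```python
from h import *
s=read_state();print(s["tcp_pos"],s["contact_force"])
for n in("top","side"): cv2.imwrite(f"pics/{n}9.png",snapshot(n))
crop("pics/side9.png","pics/s9.png",250,180,360,300,5)
```

```text
[ 0.58245431 -0.14357053  0.020534  ] [ 0.99899688 -0.85366178  0.27303879]
```

View pics/s9.png

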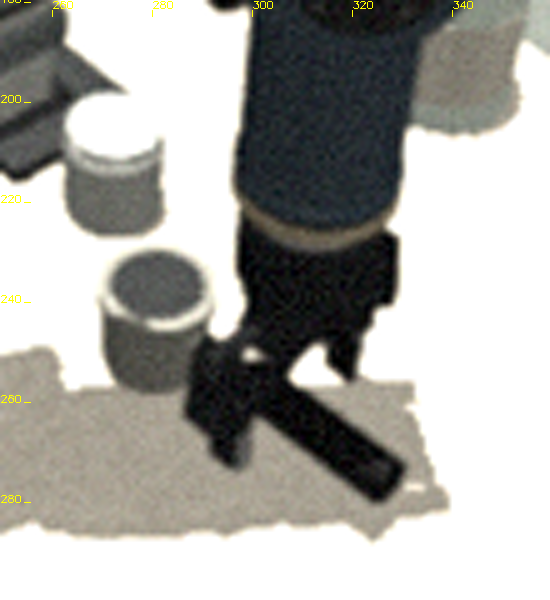

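Call:
drive_tool(
  rows="1 -8 1 0;0 0 0 0",
)

```text
time_s: 13.88
tcp_pos: [0.5852, -0.1552, 0.025]
eef_rot: [0.001, 0.64, 0.768, 0.0]
contact_force: [0.4, -0.2, -0.5]
opening: 1.003
```

Call:
drive_tool(
  rows="0 0 0 0;0 0 0 0;0 0 0 0;0 0 0 0;0 0 0 0",
  gripper=1,
)

```text
time_s: 14.5
tcp_pos: [0.5843, -0.1537, 0.0233]
eef_rot: [0.0, 0.64, 0.768, 0.0]
contact_force: [-0.5, -0.2, 1.4]
opening: 0.306
```

Run:
```python
from h import *
s=read_state();print(s["tcp_pos"],s["eef_rot"],s["contact_force"],s["opening"])
for n in("top","side"): cv2.imwrite(f"pics/{n}10.png",snapshot(n))
crop("pics/side10.png","pics/s10.png",250,180,360,300,5)
crop("pics/top10.png","pics/t10.png",255,145,385,225,6)
```

```text
[ 0.58426187 -0.15373867  0.02332597] [2.79994862e-05 6.39892159e-01 7.68464718e-01 7.83343184e-06] [-0.5460776  -0.21414892  1.42396228] 0.3062404936114549
```

View pics/s10.png

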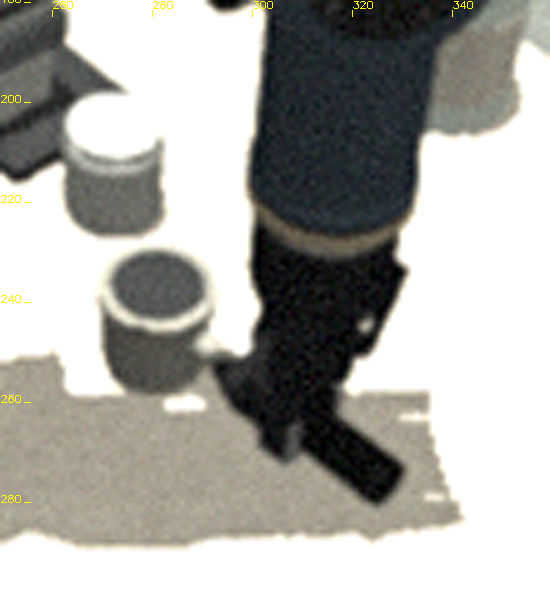

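View pics/t10.png

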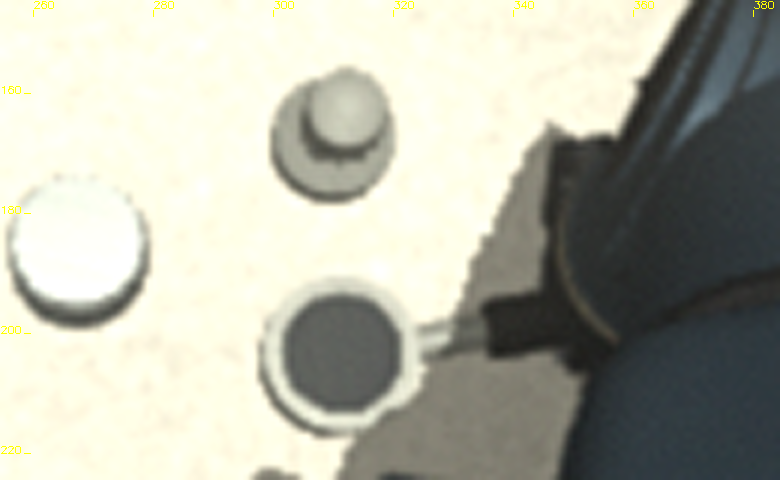

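Call:
drive_tool(
  rows="-19 4 0 -0.02;-19 4 0 -0.02;-19 4 0 -0.02;-19 4 0 -0.02;0 0 0 0",
)

```text
time_s: 15.22
tcp_pos: [0.5068, -0.1375, 0.0233]
eef_rot: [-0.001, 0.67, 0.742, -0.0]
contact_force: [-3.2, -0.2, 0.7]
opening: 0.308
```

Run:
```python
from h import *
s=read_state();print(s["tcp_pos"],s["eef_rot"],s["contact_force"],s["opening"])
for n in("top","side"): cv2.imwrite(f"pics/{n}11.png",snapshot(n))
crop("pics/side11.png","pics/s11.png",210,180,330,290,5.4)
crop("pics/top11.png","pics/t11.png",200,150,330,280,4.6)
```

```text
[ 0.50681655 -0.13752376  0.02333501] [-8.76108744e-04  6.70125373e-01  7.42247305e-01 -3.93942919e-04] [-3.16824944 -0.15300221  0.71960583] 0.3076361049265083
```

View pics/s11.png

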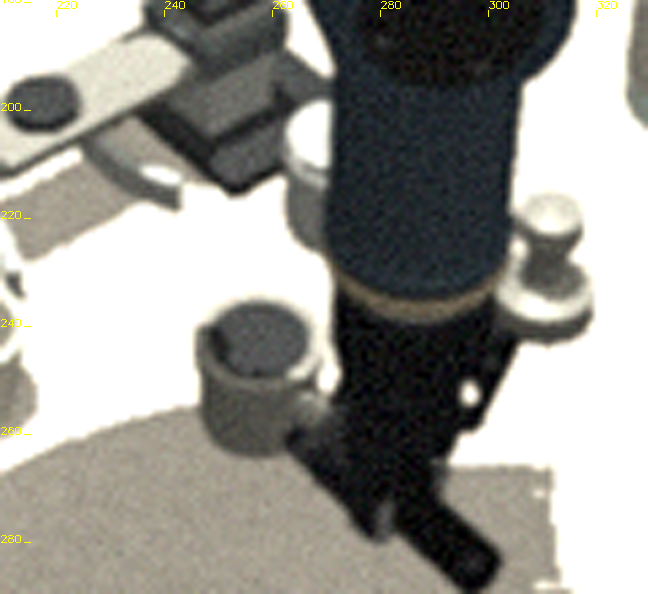

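View pics/t11.png

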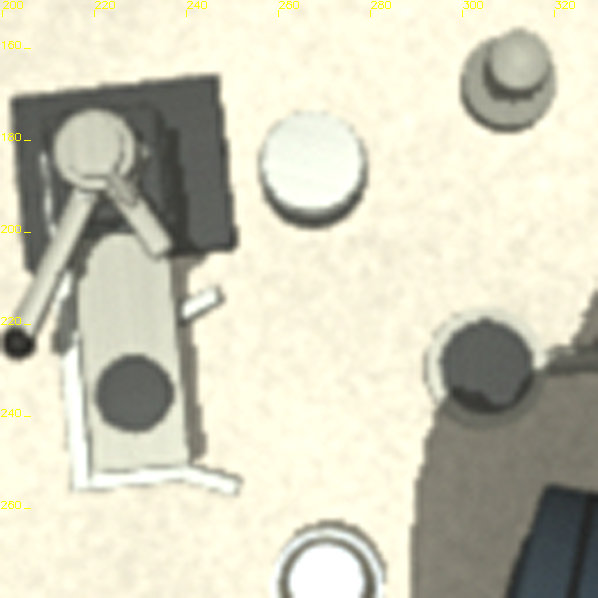

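Run:
```python
from h import *
b=at("top",305.4,228.8,.06);print(b)
bay=np.array([.4769,.1703]);y=np.array([-.1014,.9948]);x=np.array([.9948,.1014])
d=b[:2]-bay;print("stand xy",d@x,d@y)
t=np.array([.5068,-.1375]);print("pf yaw",np.degrees(np.arctan2(-(b[0]-t[0]),b[1]-t[1])),"tcp stand",(t-bay)@x,(t-bay)@y)
```

```text
[ 0.49465316 -0.02965016  0.06      ]
stand xy -0.002614100899789179 -0.20071058505027786
pf yaw 6.425990219834497 tcp stand -0.001466399999999965 -0.30923130000000004
```

Call:
drive_tool(
  rows="-2 30 0 0;-3 35 0 0;-3 35 0 0;-2 25 0 0;0 0 0 0",
)

```text
time_s: 15.95
tcp_pos: [0.4993, -0.0106, 0.0232]
eef_rot: [-0.0, 0.669, 0.744, 0.001]
contact_force: [0.3, 2.3, 0.4]
opening: 0.306
```

Run:
```python
from h import *
s=read_state();print(s["tcp_pos"],s["eef_rot"],s["contact_force"],s["opening"])
for n in("top","side"): cv2.imwrite(f"pics/{n}12.png",snapshot(n))
crop("pics/top12.png","pics/t12.png",200,150,330,280,4.6)
t=s["tcp_pos"][:2];bay=np.array([.4769,.1703]);y=np.array([-.1014,.9948]);x=np.array([.9948,.1014])
print((t-bay)@x,(t-bay)@y)
```

```text
[ 0.49929921 -0.01059136  0.02318784] [-9.27692282e-05  6.68669024e-01  7.43559906e-01  6.27830941e-04] [0.27220345 2.33949837 0.43943746] 0.3064425151129606
0.003940353621498989 -0.18222200220234716
```

View pics/t12.png

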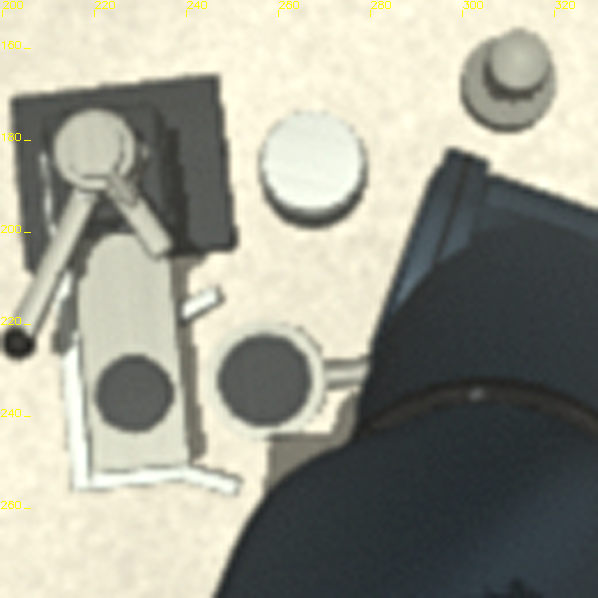

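Run:
```python
from h import *
b=at("top",256.9,232.1,.06);bay=np.array([.4769,.1703]);y=np.array([-.1014,.9948]);x=np.array([.9948,.1014])
d=b[:2]-bay;print("stand xy",d@x,d@y)
```

```text
stand xy 0.0017879355254217333 -0.07249214680882694
```

Call:
drive_tool(
  rows="-3 15 0 0;-2 15 0 0;-2 15 0 0;-1 12 0 0;0 0 0 0",
)

```text
time_s: 16.68
tcp_pos: [0.4899, 0.0464, 0.0232]
eef_rot: [-0.001, 0.669, 0.743, 0.0]
contact_force: [0.9, 2.7, 0.6]
opening: 0.305
```

Call:
drive_tool(
  rows="-1 6 0 0;0 4 0 0;0 0 0 0",
)

```text
time_s: 17.05
tcp_pos: [0.4891, 0.0544, 0.0233]
eef_rot: [-0.0, 0.67, 0.742, -0.0]
contact_force: [-0.1, -1.1, 2.1]
opening: 0.308
```

Call:
drive_tool(
  rows="0 2 0 0;0 2 0 0;0 0 0 0",
)

```text
time_s: 17.42
tcp_pos: [0.4892, 0.0583, 0.0233]
eef_rot: [-0.0, 0.67, 0.742, 0.0]
contact_force: [-0.7, -2.8, 3.4]
opening: 0.307
```

Call:
drive_tool(
  rows="0 2 0 0;0 1 0 0;0 0 0 0",
)

```text
time_s: 17.8
tcp_pos: [0.4892, 0.0614, 0.0233]
eef_rot: [-0.0, 0.67, 0.742, 0.0]
contact_force: [-0.3, -3.0, 3.1]
opening: 0.305
```

Call:
drive_tool(
  rows="0 2 0 0;0 0 0 0",
)

```text
time_s: 18.05
tcp_pos: [0.4892, 0.0635, 0.0233]
eef_rot: [-0.0, 0.67, 0.742, 0.0]
contact_force: [0.1, -3.5, 2.2]
opening: 0.308
```

Call:
drive_tool(
  rows="0 2 0 0;0 0 0 0",
)

```text
time_s: 18.3
tcp_pos: [0.4892, 0.0655, 0.0233]
eef_rot: [-0.0, 0.67, 0.742, 0.0]
contact_force: [0.3, -3.0, 2.9]
opening: 0.307
```

Call:
drive_tool(
  rows="0 2 0 0;0 0 0 0",
)

```text
time_s: 18.55
tcp_pos: [0.4893, 0.0661, 0.0233]
eef_rot: [0.001, 0.671, 0.742, -0.0]
contact_force: [-0.6, -8.6, 3.1]
opening: 0.301
```

Run:
```python
from h import *
s=read_state();print(s["tcp_pos"],s["eef_rot"],s["contact_force"],s["opening"])
for n in("top","side"): cv2.imwrite(f"pics/{n}13.png",snapshot(n))
crop("pics/side13.png","pics/s13.png",180,150,300,260,5.4)
crop("pics/top13.png","pics/t13.png",190,190,290,280,6)
```

```text
[0.4892639  0.06606412 0.02331292] [ 5.38578380e-04  6.70504798e-01  7.41904890e-01 -4.00679553e-04] [-0.63114488 -8.59398847  3.06205058] 0.3013680389090332
```

View pics/s13.png

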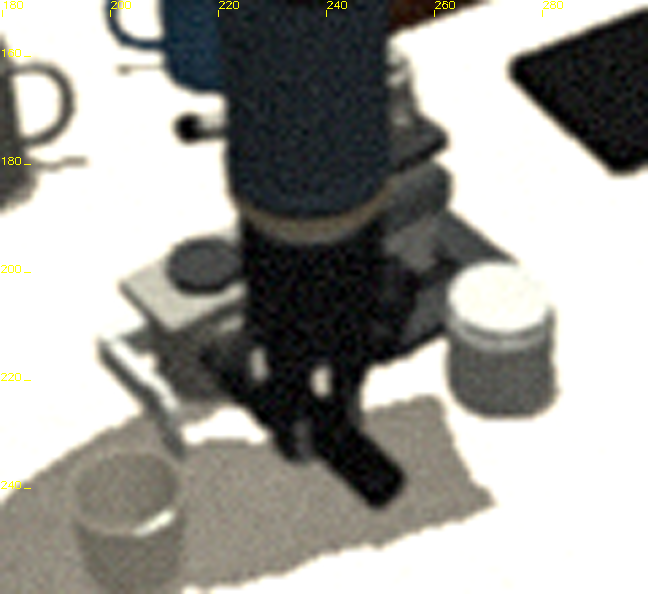

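View pics/t13.png

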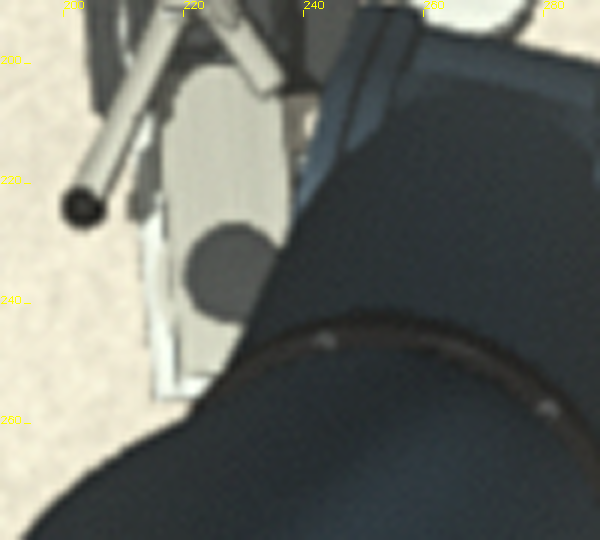

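Call:
drive_tool(
  rows="0 2 0 0;0 0 0 0",
)

```text
time_s: 18.9
tcp_pos: [0.4893, 0.0662, 0.0234]
eef_rot: [0.001, 0.671, 0.741, -0.001]
contact_force: [0.5, -14.0, 3.4]
opening: 0.307
```

Call:
drive_tool(
  rows="0 -2 0 0;0 0 0 0",
)

```text
time_s: 19.15
tcp_pos: [0.4893, 0.0661, 0.0233]
eef_rot: [0.0, 0.671, 0.742, -0.0]
contact_force: [0.4, -8.0, 2.7]
opening: 0.303
```

Call:
drive_tool(
  rows="0 0 0 0;0 0 0 0;0 0 0 0;0 0 0 0;0 0 0 0",
  gripper=0,
)

```text
time_s: 19.77
tcp_pos: [0.4892, 0.0674, 0.0233]
eef_rot: [-0.0, 0.67, 0.742, 0.0]
contact_force: [-0.4, -0.1, -0.2]
opening: 1.002
```

Call:
drive_tool(
  rows="0 0 20 0;0 0 40 0;0 0 60 0;0 0 60 0;0 -30 40 0",
)

```text
time_s: 20.4
tcp_pos: [0.4897, 0.0388, 0.2458]
eef_rot: [0.0, 0.669, 0.744, 0.001]
contact_force: [0.2, 0.3, -0.7]
opening: 1.002
```

Call:
drive_tool(
  rows="0 -60 0 0;0 -60 0 0;0 -60 0 0;0 -50 0 0;0 0 0 0",
)

```text
time_s: 21.02
tcp_pos: [0.488, -0.1973, 0.2435]
eef_rot: [0.001, 0.673, 0.74, -0.001]
contact_force: [0.5, 0.3, 0.3]
opening: 0.998
```

Run:
```python
from h import *
s=read_state();print(s["tcp_pos"],s["contact_force"],s["opening"])
for n in("top","side"): cv2.imwrite(f"pics/{n}14.png",snapshot(n))
crop("pics/side14.png","pics/s14.png",180,140,300,250,5.4)
crop("pics/top14.png","pics/t14.png",190,160,310,290,4.6)
cv2.imwrite("pics/t14f.png",cv2.resize(cv2.imread("pics/top14.png"),(800,600)))
```

```text
[ 0.48799654 -0.19733812  0.24352095] [0.48638993 0.25259522 0.29537353] 0.9977216045028876
```

View pics/s14.png

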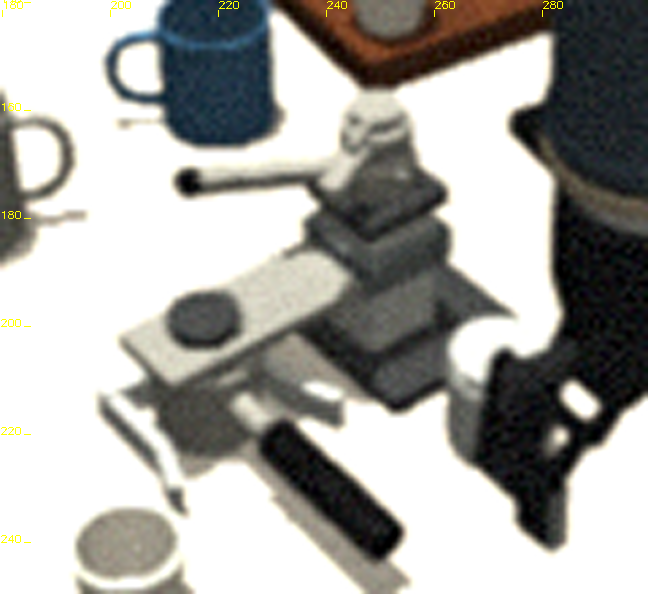

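View pics/t14.png

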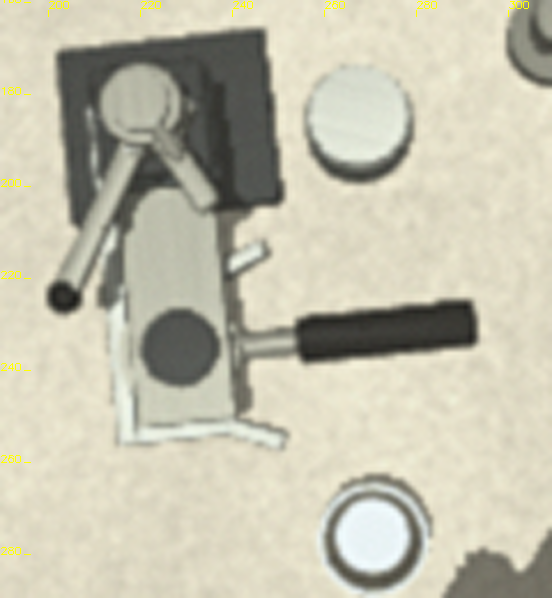

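View pics/t14f.png

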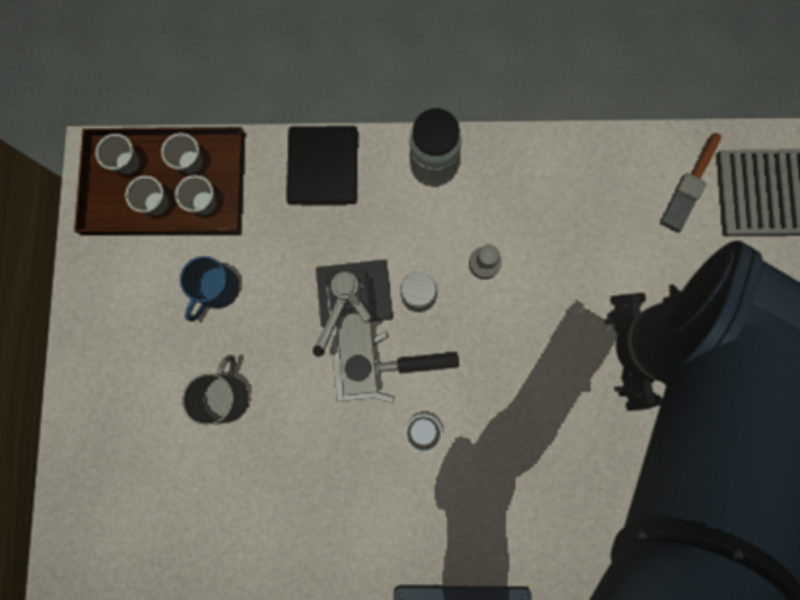

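Run:
```python
from h import *
bay=np.array([.4769,.1703]);y=np.array([-.1014,.9948]);x=np.array([.9948,.1014])
a=at("top",254,233.3,.04)[:2];b=at("top",292.3,229.8,.04)[:2]
for q in(a,b):print((q-bay)@x,(q-bay)@y)
print(np.hypot(*(a-b)),np.degrees(np.arctan2(b[0]-a[0],a[1]-b[1])))
n=np.array([.2032,0]);q=at("top",203,224,.132)[:2]-AX;print("nut deg stand",np.degrees(np.arctan2(q[1],q[0]))-5.82)
q=at("top",190+207/4.6-.5,160+205/4.6-.5,.164)[:2]-AX;print("adj",(np.degrees(np.arctan2(q[1],q[0]))-5.82)%360,np.hypot(*q))
```

```text
0.0005711639434910478 -0.06398545406653323
-0.000583826096869375 -0.16746919275943484
0.10349489308370467 5.1806040420801835
nut deg stand 148.80714345362233
adj 205.98930934066126 0.0632303034020822
```

```bash
python3 -c "
from workcell import *
print(job_done())"
```

```text
the job is handed in; nothing more can be done
None
```

The job is done and handed in at about 21 s. I pushed the nut loose to about 0.85 rad, turned the adjuster's arm under the pointer, then pushed the nut back to its hard stop. The last step was to slide the portafilter under the raised head against the back stop, release it and move the arm clear.

**Last checks, from the images and force readings:**
- **Nut:** its lever points at about 149° (tight is 150°). The push force rose to about 11 N at the hard stop.
- **Adjuster:** its arm is at about 206° (target 209°), roughly 0.05 rad off and within the 0.3 allowed.
- **Portafilter:** it looks flat, with its handle sticking out of the mouth and lined up with the bay to within about 1°. The push force rose from 3 N to 14 N as the basket met the stop.
- **Bystanders:** the cup, tamper, tin, pitcher and mug stand where they were.

**One disagreement:** the basket stopped about 4–5 mm further in than my estimate of the bay position predicted. I put this down to error in that estimate, because the force shows the basket reached the stop.

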